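# Draw the long paddle out of the hatch-topped caddy

### The job

The long wooden stirring paddle lies inside the white storage caddy with both its ends under the clear covers. Tilt it out through the hatch between the covers and finish while still holding it in the gripper, about level and motionless, with all of it at least 6 cm above the covers and touching nothing but the fingers. Leave the bottles and the ice tray on the turntable undisturbed.

Things in the scene. Friction and masses are not known exactly. Their poses are not given: they have to be found in the camera images.
- caddy: White plastic storage caddy fixed to the shelf. Its long direction is its own y; origin at shelf height under x = y = 0, z up. Outside x -81 to +81 mm, y -196 to +176, 86 high; walls and floor 6 mm, so inside x -75 to +75, y -190 to +170, inner floor z 6. The top is closed at both ends by clear covers; the open hatch between them runs y -60 to +130 (190 mm), full inside width (150 mm).
- deep_lip (a point): Middle of the hatch edge of the deep clear cover (white lip), top face: caddy y -60, z 86 mm. This fixed cover, 6 mm thick (underside z 80), closes caddy y -190 to -60. There is room to slide the paddle towards caddy -y under it until the blade end is free of the shallow cover; then the blade end can be raised and the paddle drawn out aslant towards +y. Handle end first there is no room.
- shallow_lip (a point): Middle of the hatch edge of the shallow clear cover (white lip), top face: caddy y +130, z 86 mm. This fixed cover, 6 mm thick (underside z 80), closes caddy y +130 to +170. The paddle is longer than the hatch even corner to corner, so it cannot come out level.
- paddle: Long loose wooden paddle, 0.1 kg, flat on the caddy floor. Origin: underside, mid-length; y along it to the blade, z up. Handle y -135 to +55 mm, 20 wide, 18 thick (z 0-18); blade y +55 to +135, 54 wide, 12 thick (z 0-12). Centre of mass y +18. Starts along caddy y within 0.1 rad, middle at caddy y 3 to 25: blade end 8-30 mm under the shallow cover, handle end 50-72 under the deep one.
- blade_end (a point): middle of the paddle's blade end face (paddle y +135 mm, z 6 mm)
- handle_end (a point): middle of the paddle's handle end face (paddle y -135 mm, z 9 mm)
- susan: White plastic lazy susan (turntable), fixed, 260 mm across, top 22 mm above the shelf, origin under its centre; it stands to the left of the caddy and carries the bottles, the tray and a flat steel bottle opener. Not part of the work.
- bottle_a: closed amber glass bottle, 60 mm across, 185 mm high, loose on the turntable; origin at the middle of its underside. Leave alone.
- bottle_b: another such bottle. Leave alone.
- bottle_c: another such bottle. Leave alone.
- ice_tray: small dark silicone ice cube tray, 75 x 110 x 28 mm, loose on the turntable; origin at the middle of its underside. Leave alone.

How it is judged:
By the outcome, as a careful person would: the job done as asked, in the order asked, and still so for the second after the job is handed in, while the arm keeps its last pose, push and grip.
It also fails if it takes over 38 s, if anything falls off the work surface, if the arm or the gripper's body presses on something with over 40 N, if the wrist force passes 120 N, or if a joint passes its speed limit or range.

### The arm

A 7-joint arm with a two-finger parallel gripper is mounted at the origin on the work surface. World frame = base frame: x ahead of the robot, y to its left, z up, the work surface at z = 0. Lengths are in m, angles in degrees, forces in N, time in s.
With the tool pointing down it reaches from about 0.4 to 0.925 m from the base axis. Payload 5.6 kg.
Tool frame: the origin (TCP) lies at the very end of the fingers, on their centre line; the grasp point (between the pads) lies 19 mm behind it (arm.grasp_offset is the z of the grasp point in the tool frame, in m); z points along the fingers, y is the line along which they close (so a half turn about z gives the same grasp; the last joint's range is limited). The gripper opens to 85 mm and grips with 20 to 120 N. Pads are 22 mm wide; open, the fingers measure 114 mm over their backs; the gripper's body (76 mm by 85 mm) begins 54 mm behind the grasp point. The pads swing forward as they close: fully open they stand 13 mm farther back than shut.
Start: joints at [-68.182, 26.786, -0.665, 91.828, 0.344, 61.387, -3.226], TCP at [0.267, 0.592, 0.231] pointing down, gripper open.
Joint ranges: [-144.91, 144.91], [-17.63, 115.5], [-89.93, 88.59], [15.96, 139.68], [-74.01, 254.01], [8.47, 105.57], [-167.45, 167.45]. Speed limits (degrees/s): [147.25, 147.25, 180, 180, 180, 180, 180].

### API

Orientations are given as [roll, pitch, yaw] about the fixed x, y, z axes, in that order (R = Rz(yaw) Ry(pitch) Rx(roll)).
In Python, from station import arm gives the robot as it stands.
- The arm moves only by the shell command python3 -m creep 'ROWS' [FORCE]. ROWS is JSON, a list of rows, each a list of 7 numbers: the shift along the world's x, y, z in mm, then the turn, a rotation vector about the world's x, y, z in degrees, then the finger opening in mm, from 0 to 85.4. In form: [[tx, ty, tz, wx, wy, wz, fingers], ...]. A call has 1 to 12 rows; each row shifts and turns the commanded pose from where the row before left it; what a row does not reach is not made up. A row lasts 1/12 s, in which the tool goes at most 41.7 mm and 7.16 degrees, less where a joint would pass 70% of its speed; a pose out of reach is approached as far as the arm can. A call is refused whole if a number of a shift passes 41.7 or a number of a turn 7.16, either way. A call with a gripper value outside its range is refused whole. The fingers move at their own pace and stop on an object; FORCE is the grip in N (left out, the last holds). Time passes only in rows, so rows that do not move let the fingers close. It gives the time, the measured TCP pose, the force and the opening at its end, in the units of the state.
- arm.state(): the state, without advancing time (a new reading comes with each control period).
- arm.grab_frame(name): name is "side" or "top" or "wrist"; returns the picture (384x512x3 uint8, red, green, blue); there is no depth.
- arm.get_calibration(name): a dict with "camera_matrix" (3x3 intrinsics, pixels), "cam_to_world" (4x4, takes a point from camera to world coordinates). Camera axes: x right, y up, looking along -z (the intrinsics and any distortion apply to the point x, -y, -z); pixel columns grow to the right and rows downward; lengths in m; the calibration is good to about 2 mm. A picture is of the moment at which its call begins: read the wrist's pose just before it. get_calibration takes no time and is no camera call; for the wrist camera it gives the pose at the moment of the call.
- arm.close_job(): hands the job in, once; it reports no verdict.
Trained networks look in the newest picture that a camera, given by its name, has taken for a name from the list of things; names that differ only in an ending like _2 or _b are one class to them, and where a whole thing is asked for, a point or a joint stands for the part that bears it (a point fixed in the world has none). Each returns a list of dicts, best first, with "score" (0 to 1); they miss things now and then, are a little off and sometimes report something else, mostly with a low value. They report only what shows in the picture. A call takes as long as a camera call.
- arm.silhouettes(camera, thing): "pixels" (384x512 bool, what is visible of it) and "point" ([row, column] in pixels, amid what is visible of it).
The state is a dict: "clock": time; "joint_pos": joint angles; "qvel": joint speeds; "joint_torque": joint torques, N m; "position": TCP position; "eef_rot": TCP orientation; "contact_force": force on the tool from outside, world axes, zero at the start; "torque": the same for the moment, N m; "gripper_width": opening from 0.0 (shut) to 1.0 (fully open).
Only numpy, scipy, OpenCV 4.12 (cv2) and the standard library are available. Lean on these libraries where they do the work, as an engineer would, in place of code of your own. Each camera call takes 0.05 s, during which the arm holds its last target. There are 200 camera calls.

## Working session

There is one attempt and no reset: what is moved stays moved. The work goes in short steps, Python scripts to look and compute and a shell command to move; the robot and the scene stay as the last step left them, time stands still between calls to the robot, and variables do not carry over. Pictures are saved under pics/ and viewed, on a budget of 10 in all, crops included, one or two more only if the job needs it, and the job is handed in when it is done.

```bash
ls; mkdir -p pics
cat > h.py <<'E'
import numpy as np, cv2
from station import arm
def ray(cam,px,cal=None):
    c=cal or arm.get_calibration(cam); K=np.array(c["camera_matrix"]);T=np.array(c["cam_to_world"])
    d=np.linalg.inv(K)@[px[1],px[0],1]; d=np.array([d[0],-d[1],-d[2]])
    return T[:3,3],T[:3,:3]@d/np.linalg.norm(d)
def atz(cam,px,z,cal=None):
    o,d=ray(cam,px,cal); return o+d*(z-o[2])/d[2]
def tri(rs):
    A=np.zeros((3,3));b=np.zeros(3)
    for o,d in rs:
        P=np.eye(3)-np.outer(d,d);A+=P;b+=P@o
    x=np.linalg.solve(A,b); return x,[np.linalg.norm((np.eye(3)-np.outer(d,d))@(x-o))*1000 for o,d in rs]
def save(img,f): cv2.imwrite(f,cv2.cvtColor(img,cv2.COLOR_RGB2BGR))
E
python3 - <<'E'
from h import *
print(arm.state(), arm.grasp_offset)
ims=[]
for c in ["top","side"]:
    ims.append(arm.grab_frame(c))
    cal=arm.get_calibration(c);print(c,np.round(cal["cam_to_world"],3).tolist(),cal["camera_matrix"][0])
    for t in ["paddle","caddy","deep_lip","shallow_lip","blade_end","handle_end"]:
        for r in arm.silhouettes(c,t)[:2]: 
            p=r["pixels"]; ys,xs=np.nonzero(p)
            print(c,t,round(r["score"],2),np.round(r["point"],1),p.sum(),ys.min(),ys.max(),xs.min(),xs.max(),np.round(atz(c,r["point"],.086),3))
save(np.vstack(ims)[:, :],"pics/a_raw.png")
save(ims[0],"pics/top.png");save(ims[1],"pics/side.png")
save(cv2.resize(np.vstack(ims),(400,600)) if 0 else np.hstack([cv2.resize(i,(400,300)) for i in ims]),"pics/a.png")
E
```

```text
pics
{'clock': 0.0, 'joint_pos': array([-68.18165063,  26.83565589,  -0.66636571,  91.88193561,
         0.34400573,  61.38633492,  -3.22669017]), 'qvel': array([-0.04367876, -0.03936553, -0.02476936, -0.00422596, -0.02913112,
        0.04809363,  0.01282702]), 'joint_torque': array([-2.79206542e-04, -5.32391953e+01,  2.13581143e-02, -2.51314384e+01,
        1.14377312e-02,  7.72694737e-03,  1.69456018e-05]), 'position': array([0.26711477, 0.59195819, 0.23033491]), 'eef_rot': array([-1.79898278e+02,  6.61993856e-03,  1.55714856e+02]), 'contact_force': array([-0.04729369, -0.43386247, -0.39609519]), 'torque': array([ 0.05171899, -0.00686432,  0.02087829]), 'gripper_width': 0.9963234873385427} -0.0187
top [[-0.028, 0.991, -0.134, 0.393], [-0.999, -0.025, 0.022, 0.118], [0.018, 0.135, 0.991, 1.172], [0.0, 0.0, 0.0, 1.0]] [440.53585325   0.         255.59692173]
top paddle 0.6 [175.9 301.5] 798 160 183 280 354 [ 0.574 -0.022  0.086]
top caddy 0.55 [183.9 337.7] 9175 139 214 259 409 [ 0.551 -0.112  0.086]
top deep_lip 0.81 [179.7 336.3] 9042 139 214 259 409 [ 0.562 -0.109  0.086]
top shal
[... 372 characters left out ...]
004, 0.856, 0.517, 0.643], [0.0, 0.0, 0.0, 1.0]] [382.8397285    0.         259.43387115]
side paddle 0.64 [220.7 290.4] 443 210 237 280 300 [ 0.59  -0.093  0.086]
side caddy 0.69 [254.2 288.7] 8609 184 310 253 335 [ 0.564 -0.213  0.086]
side deep_lip 0.68 [256.7 288.6] 8646 184 311 253 334 [ 0.563 -0.221  0.086]
side deep_lip 0.27 [156.9 230.4] 499 147 168 214 238 [0.462 0.271 0.086]
side shallow_lip 0.94 [257.3 285.1] 8522 185 310 253 335 [ 0.555 -0.222  0.086]
side shallow_lip 0.67 [220.3 288.7] 472 210 237 279 300 [ 0.587 -0.091  0.086]
side blade_end 0.63 [218.7 288.2] 445 209 237 280 299 [ 0.587 -0.084  0.086]
side handle_end 0.6 [218.5 288.7] 445 209 237 280 299 [ 0.588 -0.083  0.086]
```

View pics/top.png

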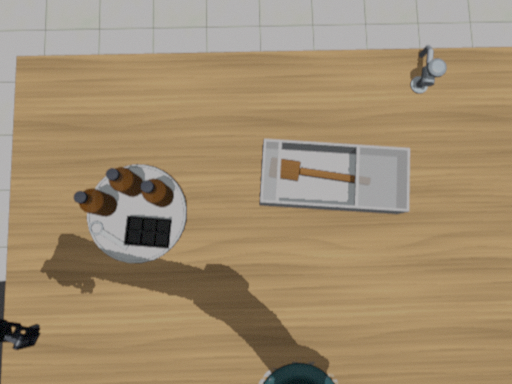

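View pics/side.png

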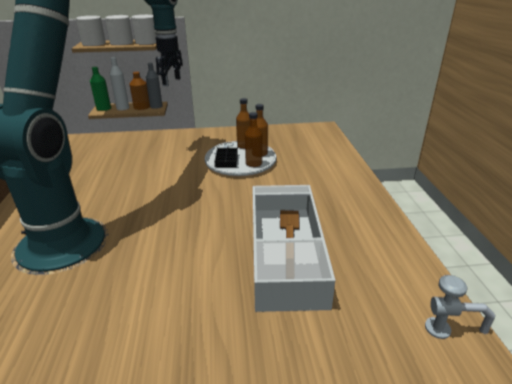

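```bash
cat > fit.py <<'E'
from h import *
from scipy.optimize import minimize
def proj(cam,P,cal=None):
    c=cal or arm.get_calibration(cam);K=np.array(c["camera_matrix"]);T=np.array(c["cam_to_world"])
    q=(np.asarray(P)-T[:3,3])@T[:3,:3]; q=q*[1,-1,-1]; u=q@K.T; return u[:,:2]/u[:,2:]
def X(p,P):  # p=x,y,z(m),yaw(rad)
    c,s=np.cos(p[3]),np.sin(p[3]); return np.asarray(P)@np.array([[c,-s,0],[s,c,0],[0,0,1]]).T+p[:3]
def box(x0,x1,y0,y1,z0,z1): return np.array([[x,y,z] for x in(x0,x1) for y in(y0,y1) for z in(z0,z1)])/1000
def hullmask(cam,P,cal=None):
    S=4; m=np.zeros((384*S,512*S),np.uint8); h=cv2.convexHull((((proj(cam,P,cal)+.5)*S)).astype(np.float32)).round().astype(int)
    cv2.fillConvexPoly(m,h,1); return cv2.resize(m.astype(np.float32),(512,384),interpolation=cv2.INTER_AREA)
CAD=box(-81,81,-196,176,0,86)
PAD=[box(-10,10,-135,55,0,18),box(-27,27,55,135,0,12)]
HATCH=np.array([[-75,-57,86],[75,-57,86],[75,127,86],[-75,127,86]])/1000
def iou(m,d): return np.minimum(m,d).sum()/np.maximum(m,d).sum()
def fit(f,p0,step):
    s=np.vstack([p0]+[np.array(p0)+np.eye(len(p0))[i]*step[i] for i in range(len(p0))])
    r=minimize(f,p0,method="Nelder-Mead",options=dict(initial_simplex=s,xatol=1e-4,fatol=1e-5,maxiter=400)); return r.x,r.fun
def fitcad(masks,p0):
    return fit(lambda p:-np.mean([iou(hullmask(c,X(p,CAD)),m) for c,m in masks.items()]),p0,[.02,.02,.01,.1])
def padmask(c,p,cad=None,cal=None):
    m=np.max([hullmask(c,X(p,b),cal) for b in PAD],0)
    return m*hullmask(c,X(cad,HATCH),cal) if cad is not None else m
def fitpad(masks,p0,cad):
    return fit(lambda p:-np.mean([iou(padmask(c,p,cad),m) for c,m in masks.items()]),p0,[.01,.02,.01,.08])
E
python3 - <<'E'
from fit import *
cm={};pm={}
for c in ["top","side"]:
    arm.grab_frame(c)
    cm[c]=arm.silhouettes(c,"caddy")[0]["pixels"].astype(np.float32)
    pm[c]=arm.silhouettes(c,"paddle")[0]["pixels"].astype(np.float32)
for k in (["top","side"],["top"],["side"]):
    cad,f=fitcad({c:cm[c] for c in k},[.56,-.11,0,0]);print(k,"cad",np.round(cad[:3]*1000,1),np.degrees(cad[3]).round(2),f)
    if len(k)==2: C=cad
C0=C.copy();C0[2]=0
for c in ["top","side"]:
    print(c,[np.round(x) for x in proj(c,X(C0,[[0,-.06,.086],[0,.13,.086]]))])
for k in (["top","side"],["top"],["side"]):
    p,f=fitpad({c:pm[c] for c in k},[C[0],C[1]+.015,.006,C[3]],C0);print(k,"pad",np.round(p[:3]*1000,1),np.degrees(p[3]).round(2),f)
    if len(k)==2:
        R=X([0,0,0,-C[3]],[p[:3]-C0[:3]]);print("pad in caddy",R*1000,np.degrees(p[3]-C[3])); P=p
np.savez("p.npz",C=C0,P=P)
im=arm.grab_frame("top");
out=im.copy()
cs,_=cv2.findContours((padmask("top",P)>.5).astype(np.uint8),0,1);big=cv2.resize(im[120:230,240:430],None,fx=4,fy=4)
cv2.drawContours(big,[(c-[240,120])*4+2 for c in cs],-1,(0,255,0),1)
h=((proj("top",X(C0,HATCH))-[240,120])*4+2).astype(int);cv2.polylines(big,[h],True,(255,0,0),1)
save(big,"pics/fit.png")
E
```

```text
['top', 'side'] cad [576.9 -97.3   0.6] -4.91 -0.9135217666625977
['top'] cad [576.5 -97.6  -2.5] -5.15 -0.9049152135848999
['side'] cad [ 577.5 -103.2    7.6] -5.11 -0.9375832080841064
top [array([355., 175.]), array([280., 171.])]
side [array([288., 238.]), array([281., 194.])]
['top', 'side'] pad [590.2 -78.2   3.9] -10.69 -0.897951602935791
pad in caddy [[11.62934968 20.15847047  3.8632361 ]] -5.785309111589723
['top'] pad [589.  -77.   13.3] -9.87 -0.9044342637062073
['side'] pad [591.3 -82.7   7.4] -10.2 -0.9040697813034058
```

View pics/fit.png

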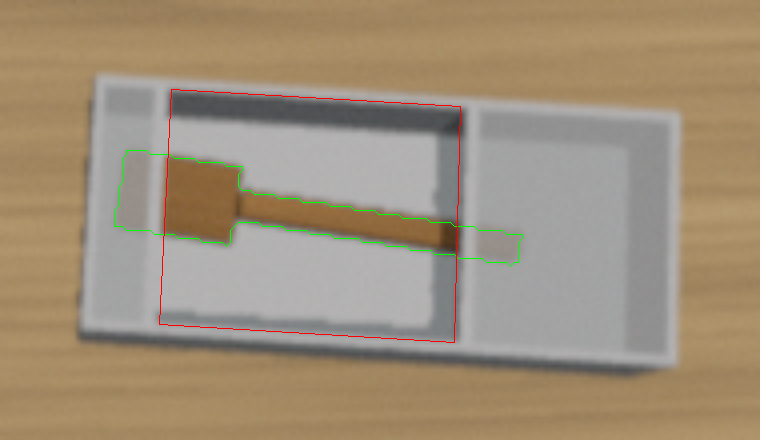

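The overlay agrees with the picture: the paddle's outline lies on the wood and on the faint parts under the covers. Its blade end is at about (118,188) and its handle end at about (520,248). The hatch edges sit on the white lips at columns ≈163 and ≈460. Next I rise over the bottles and go above the handle.

```bash
python3 -m creep '[[0,0,34,0,0,0,50],[0,0,34,0,0,0,50],[0,0,32,0,0,0,50],[16.4,-32.1,0,0,0,-3.8,50],[16.4,-32.1,0,0,0,-3.8,50],[16.4,-32.1,0,0,0,-3.8,50],[16.4,-32.1,0,0,0,-3.8,50],[16.4,-32.1,0,0,0,-3.8,50],[16.4,-32.1,0,0,0,-3.8,50],[16.4,-32.1,0,0,0,-3.8,50],[16.4,-32.1,0,0,0,-3.8,50],[16.4,-32.1,0,0,0,-3.8,50]]' && python3 -m creep '[[16.4,-32.1,0,0,0,-3.8,50],[16.4,-32.1,0,0,0,-3.8,50],[16.4,-32.1,0,0,0,-3.8,50],[16.4,-32.1,0,0,0,-3.8,50],[16.4,-32.1,0,0,0,-3.8,50],[16.4,-32.1,0,0,0,-3.8,50],[16.4,-32.1,0,0,0,-3.8,50],[16.4,-32.1,0,0,0,-3.8,50],[16.4,-32.1,0,0,0,-3.8,50],[16.4,-32.1,0,0,0,-3.8,50],[16.4,-32.1,0,0,0,-3.8,50],[0,0,0,0,0,0,50]]'
cat > look.py <<'E'
import sys
from fit import *
d=np.load("p.npz");C,P=d["C"],d["P"]
c="wrist";s=arm.state();im=arm.grab_frame(c);cal=arm.get_calibration(c)
print(np.round(s["position"]*1000,1),np.round(s["eef_rot"],2))
r=arm.silhouettes(c,"paddle")[0];m=r["pixels"].astype(np.float32);print(r["score"],m.sum(),np.round(np.array(cal["cam_to_world"])[:3],3).tolist())
for z in (P[2],.006):
    p,f=fit(lambda q:-iou(padmask(c,[q[0],q[1],z,q[2]],C,cal),m),[P[0],P[1],P[3]],[.01,.01,.05])
    print("z",z,np.round(p[:2]*1000,1),np.degrees(p[2]),f)
out=im.copy();q=[p[0],p[1],z,p[2]]
cs,_=cv2.findContours((padmask(c,q,None,cal)>.5).astype(np.uint8),0,1);cv2.drawContours(out,cs,-1,(0,255,0),1)
cv2.polylines(out,[proj(c,X(C,HATCH),cal).round().astype(int)],True,(255,0,0),1)
cv2.polylines(out,[proj(c,X(C,box(-81,81,-196,176,86,86)[[0,4,6,2]]),cal).round().astype(int)],True,(0,0,255),1)
save(out,sys.argv[1])
E
python3 look.py pics/w1.png
```

```text
clock: 2.05
position: [0.4154, 0.3019, 0.3316]
eef_rot: [180.0, -0.0, 121.3]
contact_force: [0.7, -0.5, -0.6]
gripper_width: 0.588
clock: 3.05
position: [0.5967, -0.0578, 0.3315]
eef_rot: [179.8, 0.3, 79.0]
contact_force: [-1.0, -0.8, -0.6]
gripper_width: 0.585
[596.7 -57.8 331.5] [179.85   0.28  79.01]
0.82 2684.0 [[0.983, 0.178, 0.052, 0.609], [-0.185, 0.945, 0.27, 0.013], [-0.001, -0.275, 0.962, 0.474]]
z 0.0038632360977147086 [589.5 -73.8] -9.559919134238744 -0.8568775653839111
z 0.006 [589.5 -73.7] -9.774328948235194 -0.8552507758140564
```

View pics/w1.png

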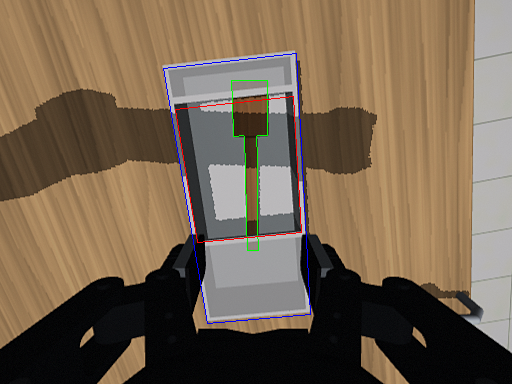

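The wrist picture shows the same poses. The handle is at columns 246-258, the lips are at rows ≈100 and ≈237, and the blue outline sits on the caddy. The three fits agree within about 4 mm, so I go down.

```bash
python3 -m creep '[[0,0,0,0,0,0,50],[0,0,-38,0,0,0,50],[0,0,-38,0,0,0,50],[0,0,-38,0,0,0,50],[0,0,-38,0,0,0,50],[0,0,-38,0,0,0,50],[0,0,-21,0,0,0,50],[0,0,0,0,0,0,50],[0,0,0,0,0,0,50]]'; python3 look.py pics/w2.png
```

```text
clock: 3.9
position: [0.5948, -0.0479, 0.1199]
eef_rot: [-179.9, -0.0, 79.9]
contact_force: [0.2, 0.1, 0.6]
gripper_width: 0.583
[594.8 -47.9 119.9] [-1.7989e+02 -1.0000e-02  7.9850e+01]
0.81 8496.0 [[0.984, 0.169, 0.048, 0.609], [-0.176, 0.947, 0.267, 0.019], [-0.001, -0.272, 0.962, 0.264]]
z 0.0038632360977147086 [593.2 -78.9] -9.975360848448222 -0.9011130332946777
z 0.006 [593.1 -78.5] -10.014765289642893 -0.897932767868042
```

View pics/w2.png

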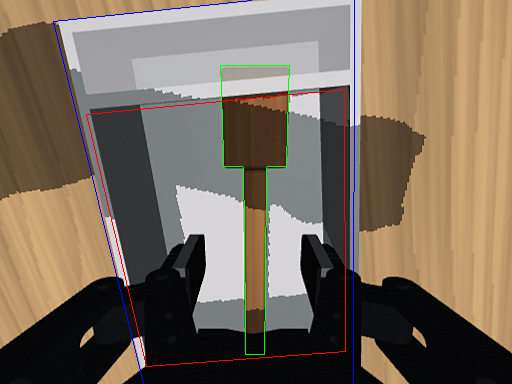

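The view is consistent: the handle is at columns 245-267 and the blade root at row 166. The axis is about 3 mm to +x of the tool. I go down in two steps and grip.

```bash
python3 -m creep '[[1,0,-30,0,0,0,50],[1,0,-30,0,0,0,50],[1,0,-22,0,0,0,50],[0,0,-12,0,0,0,50],[0,0,-8,0,0,0,50],[0,0,-5,0,0,0,50],[0,0,0,0,0,0,50]]' && python3 -m creep '[[0,0,0,0,0,0,10],[0,0,0,0,0,0,10],[0,0,0,0,0,0,10],[0,0,0,0,0,0,10],[0,0,0,0,0,0,10],[0,0,0,0,0,0,10]]' 60
```

```text
clock: 4.58
position: [0.5945, -0.049, 0.0129]
eef_rot: [-179.5, -0.0, 79.7]
contact_force: [-10.9, 1.4, -1.9]
gripper_width: 0.586
clock: 5.08
position: [0.6001, -0.0494, 0.0154]
eef_rot: [179.8, -0.1, 79.7]
contact_force: [-1.5, -0.3, 5.6]
gripper_width: 0.21
```

Gripped at about 18-20 mm opening. There was a light side touch of 11 N while open, now gone. I lift a little, move slightly off the +x wall, and look.

```bash
python3 -m creep '[[-2,0,3,0,0,0,10],[-2,0,3,0,0,0,10],[-2,0,3,0,0,0,10],[0,0,0,0,0,0,10],[0,0,0,0,0,0,10]]'
python3 - <<'E'
from h import *
a=arm.grab_frame("wrist");b=arm.grab_frame("side");t=arm.grab_frame("top")
b=cv2.resize(b[160:340,220:360],(373,480));a=cv2.resize(a,None,fx=.8,fy=.8)
save(np.hstack([a,cv2.resize(b,(300,307*1))]) if a.shape[0]==307 else a,"pics/g.png");print(a.shape)
E
```

```text
clock: 5.5
position: [0.5925, -0.0495, 0.0226]
eef_rot: [180.0, -0.0, 79.7]
contact_force: [-0.8, -0.3, -1.4]
gripper_width: 0.212
(307, 410, 3)
```

View pics/g.png

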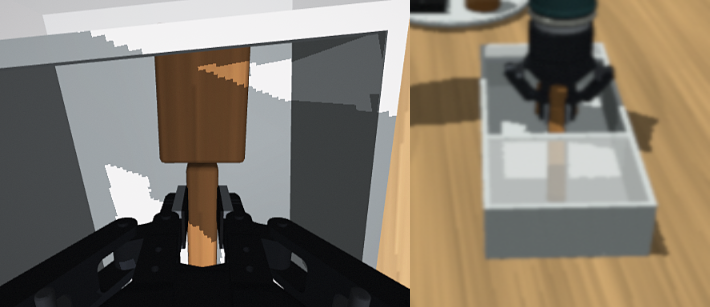

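Held: the handle is between the pads and the paddle is just off the floor. Now I slide it towards the deep end.

```bash
python3 -m creep '[[-0.5,-6,0,0,0,0,10],[-1,-12,0,0,0,0,10],[-1,-12,0,0,0,0,10],[-1,-12,0,0,0,0,10],[-0.5,-6,0,0,0,0,10],[0,0,0,0,0,0,10],[0,0,0,0,0,0,10]]'
python3 - <<'E'
from h import *
a=arm.grab_frame("wrist");b=arm.grab_frame("side");t=arm.grab_frame("top")
b=b[160:340,220:360];t=t[120:230,240:430]
save(np.hstack([cv2.resize(t,(430,249)),cv2.resize(a,(332,249))]),"pics/s.png")
E
```

```text
clock: 6.23
position: [0.5882, -0.0984, 0.0223]
eef_rot: [-180.0, -0.0, 79.6]
contact_force: [0.1, 1.8, -1.3]
gripper_width: 0.21
```

View pics/s.png

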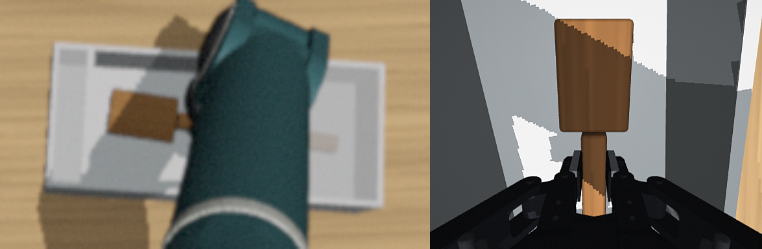

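The whole blade is now in the hatch: its end is at column ≈110 in the top crop, against the lip at ≈92. Now I tilt it about the handle end.

```bash
python3 -m creep '[[-0.1,-0.6,7.2,2.46,-0.44,0,10],[-0.2,-0.9,7.2,2.46,-0.44,0,10],[-0.2,-1.2,7.1,2.46,-0.44,0,10],[-0.3,-1.6,7.1,2.46,-0.44,0,10],[0,0,0,0,0,0,10],[0,0,0,0,0,0,10]]' && python3 -m creep '[[-0.3,-1.8,7,2.46,-0.44,0,10],[-0.4,-2.1,6.9,2.46,-0.44,0,10],[-0.4,-2.4,6.9,2.46,-0.44,0,10],[-0.5,-2.7,6.8,2.46,-0.44,0,10],[0,0,0,0,0,0,10],[0,0,0,0,0,0,10]]'
python3 - <<'E'
from h import *
a=arm.grab_frame("wrist");b=arm.grab_frame("side")
save(np.hstack([cv2.resize(b[140:330,200:400],(400,380)),cv2.resize(a,(390,380))]),"pics/t.png")
E
```

```text
clock: 6.88
position: [0.5877, -0.1024, 0.0511]
eef_rot: [180.0, -10.0, 79.7]
contact_force: [0.8, -0.2, -1.4]
gripper_width: 0.211
clock: 7.38
position: [0.5858, -0.1105, 0.0779]
eef_rot: [-179.9, -19.9, 79.7]
contact_force: [0.3, 0.2, -1.7]
gripper_width: 0.208
```

View pics/t.png

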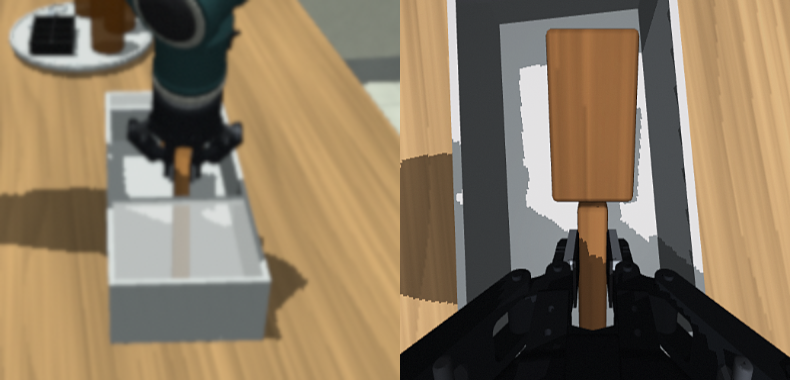

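The paddle is tilted 20° with no contact force, and it has not moved in the grip. I draw it out along its own axis.

```bash
python3 -m creep '[[1.4,7.8,2.9,0,0,0,10],[2.8,15.7,5.8,0,0,0,10],[2.8,15.7,5.8,0,0,0,10],[2.8,15.7,5.8,0,0,0,10],[0,0,0,0,0,0,10]]' && python3 -m creep '[[2.8,15.7,5.8,0,0,0,10],[2.8,15.7,5.8,0,0,0,10],[2.8,15.7,5.8,0,0,0,10],[2.8,15.7,5.8,0,0,0,10],[1.4,7.8,2.9,0,0,0,10],[0,0,0,0,0,0,10],[0,0,0,0,0,0,10]]'
python3 - <<'E'
from h import *
a=arm.grab_frame("top");b=arm.grab_frame("side")
save(np.hstack([cv2.resize(b[100:330,200:400],(348,400)),cv2.resize(a[110:230,235:415],(450,400))]),"pics/u.png")
E
```

```text
clock: 7.9
position: [0.5967, -0.0494, 0.1]
eef_rot: [-180.0, -20.2, 80.1]
contact_force: [-0.2, 1.8, -0.7]
gripper_width: 0.21
clock: 8.48
position: [0.6081, 0.0147, 0.1246]
eef_rot: [-180.0, -19.9, 79.8]
contact_force: [-0.7, -0.2, -1.2]
gripper_width: 0.213
```

View pics/u.png

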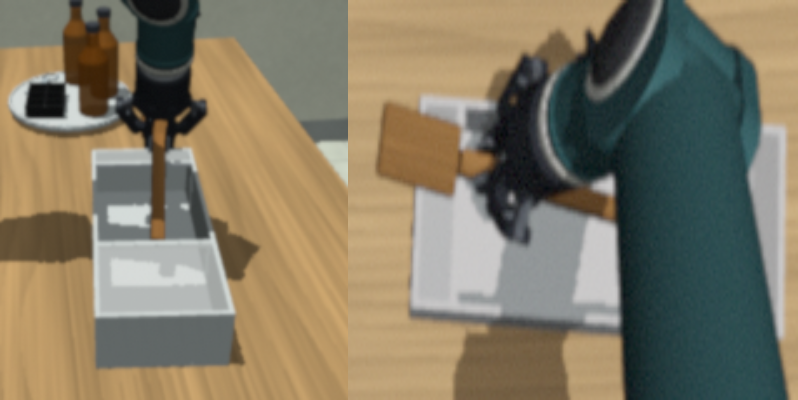

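The handle end is just past the deep lip (side crop, row ≈237 against the lip at ≈242). I draw a little farther, raise straight up, then level while moving back from the turntable.

```bash
python3 -m creep '[[2.5,13,6,0,0,0,10],[2.5,13,8,0,0,0,10],[0,0,20,0,0,0,10],[0,0,25,0,0,0,10],[0,0,25,0,0,0,10],[0,0,20,0,0,0,10],[0,0,10,0,0,0,10],[0,0,0,0,0,0,10]]' && python3 -m creep '[[0,-5,0,-2.46,0.44,0,10],[0,-10,0,-2.46,0.44,0,10],[0,-10,0,-2.46,0.44,0,10],[0,-10,0,-2.46,0.44,0,10],[0,-10,0,-2.46,0.44,0,10],[0,-10,0,-2.46,0.44,0,10],[0,-5,0,-2.46,0.44,0,10],[0,0,0,-2.46,0.44,0,10],[0,0,0,0,0,0,10],[0,0,0,0,0,0,10],[0,0,0,0,0,0,10],[0,0,0,0,0,0,10]]'
python3 - <<'E'
from fit import *
ims=[];ms={}
for c in ("top","side","wrist"):
    ims.append(arm.grab_frame(c)); 
    r=arm.silhouettes(c,"paddle")
    if r and c!="wrist": ms[c]=r[0]["pixels"]; print(c,r[0]["score"],r[0]["pixels"].sum())
    if c!="wrist":
        for e in ("blade_end","handle_end"): print(e,[(round(q["score"],2),np.round(q["point"])) for q in arm.silhouettes(c,e)[:1]])
save(np.vstack([np.hstack([cv2.resize(i,(400,300)) for i in ims[:2]]),np.hstack([cv2.resize(ims[2],(400,300)),cv2.resize(ims[1][60:330,200:400],(400,300))])]),"pics/v.png")
s=arm.state();print(s["position"],s["eef_rot"],s["contact_force"],abs(s["qvel"]).max(),s["gripper_width"])
E
```

```text
clock: 9.25
position: [0.6146, 0.0394, 0.2411]
eef_rot: [179.8, -20.0, 79.7]
contact_force: [0.6, 0.4, -1.2]
gripper_width: 0.209
clock: 10.25
position: [0.6129, -0.0201, 0.2383]
eef_rot: [-179.9, -0.0, 79.6]
contact_force: [0.7, -0.4, -1.8]
gripper_width: 0.208
top 0.78 1048
blade_end [(0.83, array([142., 285.]))]
handle_end [(0.67, array([147., 285.]))]
side 0.93 510
blade_end [(0.97, array([163., 296.]))]
handle_end [(0.67, array([160., 299.]))]
[ 0.61336141 -0.0193119   0.23895508] [ 1.79990945e+02 -4.99235769e-03  7.97122459e+01] [-0.4400392   0.03457746 -1.48472637] 0.07119514413154024 0.21200410799984262
```

View pics/v.png

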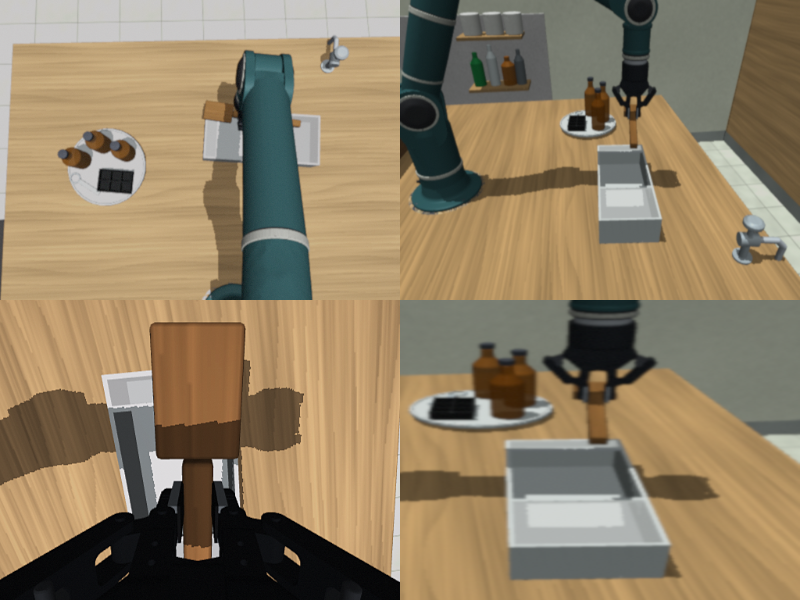

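The paddle is out, away from everything, and the bottles and tray look unmoved. I check level and height numerically from the side, top and wrist masks.

Run:
```python
from fit import *
from scipy.spatial.transform import Rotation as Ro
ms={};cal={}
for c in ("side","top","wrist"):
    arm.grab_frame(c);cal[c]=arm.get_calibration(c);ms[c]=arm.silhouettes(c,"paddle")[0]["pixels"].astype(np.float32)
def m(c,p): # x,y,z, yaw, pitch ; visible-only score: mask inside model, blade/handle outline
    R=Ro.from_euler("ZX",p[3:5]).as_matrix()
    return np.max([hullmask(c,b@R.T+p[:3],cal[c]) for b in PAD],0)
def cost(p):
    t=0
    for c,w in (("side",1),("wrist",1),("top",1)):
        M=m(c,p);d=ms[c]
        if c=="top": M[:,300:380]=0;d=d.copy();d[:,300:380]=0
        if c=="wrist": M[300:]=0;d=d.copy();d[300:]=0
        if c=="side": r=np.nonzero(d.sum(1))[0].min();M[:r+8]=0;d=d.copy();d[:r+8]=0
        t+=w*iou(M,d)
    return -t/3
p,f=fit(cost,[.607,-.05,.229,-.178,0],[.01,.01,.01,.03,.08]);print(np.round(p[:3]*1000,1),np.degrees(p[3:]).round(2),f)
R=Ro.from_euler("ZX",p[3:5]).as_matrix();A=np.vstack(PAD)@R.T+p[:3];print("lowest z mm",A[:,2].min()*1000)
s=arm.state();print(s["clock"],s["position"],s["contact_force"],abs(s["qvel"]).max())
```

```text
[608.4 -49.2 229.2] [-10.23  -2.01] -0.8442654013633728
lowest z mm 224.46667748971223
11.05 [ 0.61333809 -0.01925617  0.23889574] [ 0.00591085  1.04228059 -1.86996978] 0.13882193752525265
```

Across the three views the paddle is level within about 2°. Its lowest point is at about 224 mm, some 138 mm above the covers, and it is still. I hand it in.

```bash
python3 -c "
from station import arm
print(arm.close_job())"
```

```text
the job is handed in; nothing more can be done
None
```

The paddle is out of the caddy and held in the gripper, and the job was handed in at about 11 s. I gripped the handle, lifted it about 9 mm and slid it 48 mm under the deep cover. Then I tilted the blade end up 20°, drew the paddle out along its own axis, raised it and levelled it.

- **Final pose:** A fit to the three camera views puts the paddle level within about 2°. Its lowest point is at about 224 mm, roughly 138 mm above the covers, and nothing is near it.
- **Motion and force:** Joint speeds were at most 0.14 °/s, and the outside force was about 2 N, mostly the paddle's weight.
- **Bottles and tray:** The last pictures show them looking unmoved. I judged this by eye and did not measure it.

Two checks were less than clean:

- **Side touch:** On the way down, the open gripper took about 11 N sideways, probably from lightly touching something in the caddy. It was gone once the fingers closed.
- **Measurement spread:** The position fits differed by up to about 4–9 mm between views, and fitted heights by up to about 10 mm in single views. I used the wrist camera's close view for the grasp.

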